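Set and lock the phone stand over the recipe notebook

ROBOT

A 6-joint arm with a two-finger parallel gripper is mounted at the origin on a cart in front of the work surface, level with it; the furniture and walls round the work are solid. World frame = base frame: x ahead of the robot, y to its left, z up, the work surface at z = 0. Lengths are in mm, angles in rad, forces in N, time in s.
With the tool pointing down it reaches from about 350 to 875 mm from the base axis. Payload 4.2 kg.
Tool frame: the origin (TCP) lies at the very end of the fingers, on their centre line; the grasp point (between the pads) lies 19 mm behind it; z points along the fingers, y is the line along which they close (so a half turn about z gives the same grasp; the last joint's range is limited). The gripper opens to 85 mm and grips with 20 to 120 N. Pads are 22 mm wide; open, the fingers measure 114 mm over their backs; the gripper's body (76 mm by 85 mm) begins 54 mm behind the grasp point. The pads swing forward as they close: fully open they stand 13 mm farther back than shut.
Start: joints at [1.559, 0.385, 0.008, 0, -1.194, -0.259], TCP at [167.157, 602.211, 231.312] pointing down, gripper open.
Joint ranges: [-3.14, 3.14], [-1.21, 2.06], [-1.07, 1.41], [-3.16, 2.05], [-2.99, -0.16], [-3.1, 3.1]. Speed limits (rad/s): [2.79, 2.79, 3.14, 3.14, 3.14, 3.14].

INTERFACE

Orientations are given as a unit quaternion [x, y, z, w].
In Python, from bench import arm, viewer gives the robot as it stands. The module is installed in compiled form; this text tells all that it offers.
- The arm moves only by the shell command python3 -m jog 'ROWS' [OPENING]. ROWS is 1 to 10 rows, parted by semicolons, with the numbers parted by commas; each row has 6 numbers: dx, dy, dz in mm, then a rotation vector rx, ry, rz in rad; each row is the pose to reach, as a shift and turn from the pose commanded when the command began, along the tool's axes at that moment; what a row does not reach only later rows make up. A row lasts 1/10 s, in which the tool goes at most 50 mm and 0.15 rad, less where a joint would pass 70% of its speed; a pose out of reach is approached as far as the arm can. OPENING is the finger opening in mm, set as the command begins (- or left out keeps the last). The fingers move at their own pace and stop on an object; the grip force is fixed at half the most. Time passes only in rows, so rows that do not move let the fingers close. It prints the time, the measured TCP pose, the force, the opening and the grip force at its end. Input that does not fit is refused with a message, and nothing moves.
- arm.read_state(): the state, without advancing time (a new reading comes with each control period).
- viewer.get_image(name): name is "side" or "top" or "wrist"; returns (picture, depth): 480x640x3 uint8, blue, green, red; 480x640 float32, mm along the optical axis (not along the pixel's ray), 0 where there is no reading.
- viewer.get_calibration(name): a dict with "K" (3x3 intrinsics, pixels), "D" ([k1, k2, p1, p2, k3] as OpenCV has them; the pictures are not rectified), "rvec" (rotation vector, rad) and "tvec" (3), from world to camera coordinates, as OpenCV has them. Camera axes: x right, y down, z forward; pixel columns grow to the right and rows downward; lengths in mm; the calibration is good to about 2 mm. A picture is of the moment at which its call begins: read the wrist's pose just before it. get_calibration takes no time and is no camera call; for the wrist camera it gives the pose at the moment of the call.
- arm.job_done(): hands the job in; it is judged then, once.
The state is a dict: "clock": time; "joints": joint angles; "joint_vel": joint speeds; "joint_efforts": joint torques, N m; "position": TCP position; "ee_rot": TCP orientation; "contact_force": force on the tool from outside, world axes, zero at the start; "wrist_torque": the same for the moment, N m; "gripper_width": finger opening in mm; "grasp_force": force on a finger pad.
Only numpy, scipy, OpenCV 4.12 (cv2) and the standard library are available. Lean on these libraries where they do the work, as an engineer would, in place of code of your own. Each camera call takes 0.05 s, during which the arm holds its last target. There are 200 camera calls.

TASK

Get the overhead phone stand ready to photograph the recipe notebook: first swing its stiff boom round until it points over the middle of the notebook, then draw the square sliding leg out until the broad ring on the bar has just come fully out from under its collar, with the cam lever still open. Hold the leg at that mark while you squeeze the lever fully shut towards the finger rest (do not shut it anywhere else, and mind that the leg slides off if the lever alone is pushed). Finish still pinching lever and rest together, because the phone is about to be clipped in, and leave the notebook, mug and spectacles lying as they are.

Things in the scene. Friction and masses are not known exactly. Their poses are not given: they have to be found in the camera images.
- stand: phone stand on the left of the table: weighted dark round foot 104 mm across and 20 mm high, a thin upright post (17 mm) and a black head 33 mm across whose top is 205 mm above the table. It does not move. Origin: underside of the foot, on the post's axis, z up
- boom_pivot (a point): point on the post's axis at the height of the boom's axis, 185 mm above the table. Its axes turn with the boom: x horizontally outwards along the boom, y to the left of that, z up
- boom (a joint): turn of the boom about the upright post, rad; at 0 the boom points along the stand's -x axis, positive values swing it anticlockwise seen from above. Range -0.5 to 1.7. Stiff: it takes about 0.6 N m to turn and stays where it is left. The boom is a square bar 14 mm wide, bright metal, that runs out to 185 mm from the post's axis
- ring_mark (a point): the length mark: outer edge of the broad dark ring (6 mm wide; all other rings on the bar are 1 mm lines 10 mm apart) on top of the bar, 105 mm from the post's axis along the boom, 7 mm above the boom's axis. At the start the leg covers it. Axes as the boom's
- leg (a joint): how far the leg is drawn out along the boom, m, 0 (right in) to 0.095 (end stop). At 0.070 the collar rim stands at the outer edge of the broad ring: that is the mark. It slides with about 1 N while the lever is open and stays where it is left; with the lever shut it takes about 10 N to shift it
- collar_rim (a point): top of the rim of the leg's collar, the end nearest the post, on the boom's line, 9 mm above the boom's axis; it lies 35 mm plus leg from the post's axis. Axes as the boom's. The leg is a dark square sleeve 20.5 mm wide and high round the bar, 150 mm long from this rim, with a grey collar over its first 34 mm (18.5 mm wide at the rim, then 27 mm)
- sleeve_grip (a point): centre of the bare part of the leg's sleeve, 90 mm outwards from the rim, on the boom's axis (185 mm above the table). Between 40 and 140 mm from the rim the sleeve is free and can be gripped from above across its 20.5 mm width
- cradle (a point): centre of the black phone cradle at the leg's outer end, 190 mm outwards from the rim, 6 mm above the boom's axis; cradle 52 mm along the boom, 86 mm across, 22 mm high
- finger_rest: fixed finger rest of the leg: an upright grey plate 8 mm thick (along the boom), 30 mm high, that stands out sideways to the right of the boom, looking outwards along it (the boom's -y), from 23 to 85 mm from the boom's axis. Its outer face (away from the post) is 34 mm from the rim; its upper edge is 17 mm above the boom's axis, its lower edge 13 mm below
- rest_face (a point): middle of the finger rest's outer face (away from the post), 62 mm right of the boom's axis, 2 mm above it, 34 mm outwards from the rim
- lever (a joint): angle of the cam lever, rad: 0 fully shut (parallel to the finger rest), 0.65 wide open; open, its free end leans back towards the post. Shutting it means moving the paddle outwards, towards the finger rest. Below 0.36 rad the cam meets the bar; it tends to drag the leg a few mm outwards while it shuts, goes over centre at 0.1 rad and then stays shut
- lever_pin (a point): the lever's upright pin on the leg's collar, 12 mm outwards from the rim and 24.5 mm right of the boom's axis, at the axis's height. Turning the lever about it takes about 0.16 N m, and up to 0.4 N m (10 N on the paddle) once the cam bears on the bar
- lever_paddle: black paddle of the cam lever, an upright plate 9 mm thick, 42 mm long, 30 mm high, from 22 to 64 mm from the pin; heights as the finger rest. Origin 22 mm from the pin; -y runs outwards along the lever, -x faces the post. Shut, lever and rest together are 26.5 mm thick, their middle 20.75 mm outwards from the rim; with the lever at 0.6 rad they are about 63 mm over the paddle's end
- paddle_face (a point): point on the paddle's face towards the post, 37.5 mm from the pin along the lever, 2 mm above the boom's axis; the shut lever brings it to 62 mm right of the boom's axis and 7.5 mm outwards from the rim
- recipe_notebook: yellow spiral notebook lying flat, 210 x 150 x 11 mm, loose; origin in the middle of its underside, x along its 210 mm side
- mug: white mug, 82 mm across and 91 mm high, loose, right of the notebook; origin at its underside
- spectacles: folded-out spectacles with a thin dark red frame, 141 x 142 x 42 mm, loose, near the left edge of the table; origin at the middle of the underside

How it is judged (in metres and radians):
On the way, in this order (a step that is already met when the one before it is completed fails the run):
1. the boom points over the middle of the notebook (its line passes within 35 mm), lever still open (y of recipe_notebook in the frame of boom_pivot between -0.035 and 0.035 m and x of recipe_notebook in the frame of boom_pivot above 0.1 m and value of joint lever above 0.3 rad), for 0.2 s.
2. the leg is at the broad ring (within 4 mm), boom still over the notebook, lever still open (all of step 1 and value of joint leg between 0.066 and 0.074 m), for 0.2 s.
At the end, for the whole second after the job is handed in: the boom's line passes within 35 mm of the notebook's middle, the collar rim is within 4 mm of the broad ring's outer edge, the lever is shut to within 0.06 rad, and the fingers are still pinching it, pressing on lever paddle and finger rest with more than 2 N each (y of recipe_notebook in the frame of boom_pivot between -0.035 and 0.035 m and x of recipe_notebook in the frame of boom_pivot above 0.1 m and value of joint leg between 0.066 and 0.074 m and value of joint lever below 0.06 rad and contact force between the fingers and lever_paddle above 2 N and contact force between the fingers and finger_rest above 2 N); the arm keeps its last pose, push and grip.
It fails at once if the lever is shut while the leg is more than 8 mm from the mark (value of joint lever below 0.1 rad and (value of joint leg below 0.062 m or value of joint leg above 0.078 m)).
It fails at once if the notebook, mug or spectacles are shifted by more than 30 mm (distance of any of recipe_notebook, mug, spectacles from where it was at the start of the episode above 0.03 m).
It also fails if it takes over 58 s, if anything falls off the work surface, if the arm or the gripper's body presses on something with over 40 N, if the wrist force passes 120 N, or if a joint passes its speed limit or range.

## Working session

There is one attempt and no reset: what is moved stays moved. The work goes in short steps, Python scripts to look and compute and a shell command to move; the robot and the scene stay as the last step left them, time stands still between calls to the robot, and variables do not carry over. Pictures are saved under pics/ and viewed, at most 13 in all, crops included, and the job is handed in when it is done.

```bash
mkdir -p pics; cat > h.py <<'E'
import numpy as np, cv2
from bench import arm, viewer
from scipy.spatial.transform import Rotation as R
np.set_printoptions(precision=2,suppress=True)
def cloud(n):
    im,d=viewer.get_image(n); c=viewer.get_calibration(n)
    v,u=np.mgrid[0:480,0:640]
    p=cv2.undistortPoints(np.stack([u,v],-1).reshape(-1,1,2).astype(float),c["K"],c["D"]).reshape(480,640,2)
    P=np.dstack([p*d[...,None],d]); 
    W=(P-np.ravel(c["tvec"]))@cv2.Rodrigues(np.array(c["rvec"],float))[0]
    W[d==0]=np.nan
    return im,W
E
python3 - <<'E'
from h import *
for n in("top","side"):
    im,W=cloud(n); cv2.imwrite(f"pics/{n}0.png",im); np.save(f"{n}0.npy",W)
print(arm.read_state())
E
```

```text
{'clock': 0.1, 'joints': array([ 1.56,  0.39,  0.01, -0.  , -1.19, -0.26]), 'joint_vel': array([ 0., -0.,  0.,  0., -0.,  0.]), 'joint_efforts': array([ -0.  , -39.33,  18.89,   4.2 ,  -0.  ,   0.  ]), 'position': array([167.07, 601.71, 230.32]), 'ee_rot': array([ 0.99, -0.14, -0.  ,  0.  ]), 'contact_force': array([-0.53,  0.44, -0.19]), 'wrist_torque': array([ 0.05,  0.01, -0.06]), 'grasp_force': 0.0, 'gripper_width': 85.21793202031809}
```

View pics/top0.png

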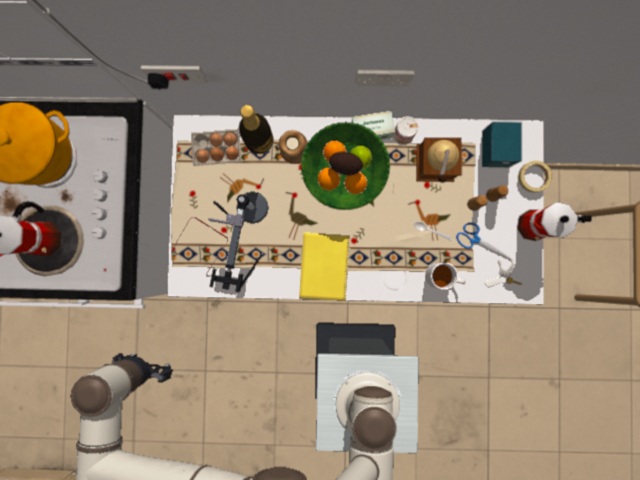

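View pics/side0.png

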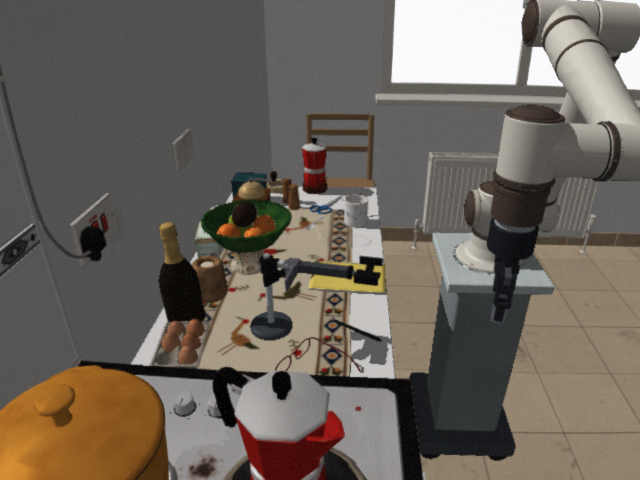

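The top view shows the stand's head near (243,202), the boom running down to the cradle near (228,278), and the yellow notebook centred at about (325,266). The spectacles are near (200,225). I'll enlarge the stand and compute positions.

```bash
python3 - <<'E'
from h import *
im=cv2.imread("pics/top0.png"); W=np.load("top0.npy")
cv2.imwrite("pics/c0.png",cv2.resize(im[180:310,170:360],None,fx=4.2,fy=4.2,interpolation=cv2.INTER_CUBIC)[:600])
hsv=cv2.cvtColor(im,cv2.COLOR_BGR2HSV); m=(hsv[...,0]>22)&(hsv[...,0]<34)&(hsv[...,1]>150)
m[:, :295]=0;m[:, 355:]=0;m[:225]=0;m[305:]=0
P=W[m]; P=P[np.isfinite(P[:,0])];print("nb",P.mean(0),cv2.minAreaRect(P[:,:2].astype(np.float32)))
roi=np.zeros(im.shape[:2],bool);roi[185:305,195:290]=1
z=W[...,2]
for lo,hi in((170,182),(182,190),(190,194),(194,199),(199,215)):
    q=W[roi&(z>lo)&(z<hi)];print(lo,len(q),q.mean(0),cv2.minAreaRect(q[:,:2].astype(np.float32)))
f=W[roi&(z>15)&(z<25)];print(len(f),cv2.minEnclosingCircle(f[:,:2].astype(np.float32)))
for u,v in((243,202),(240,215),(237,230),(234,250),(231,265),(228,278),(249,265),(325,240),(345,290)):print(u,v,W[v,u])
for n in("top",):
    c=viewer.get_calibration(n);print(c["K"],c["tvec"])
E
```

```text
nb [429.11 146.61   6.36] ((428.947998046875, 147.1461181640625), (144.59735107421875, 204.7661895751953), 87.28666687011719)
170 46 [510.77 392.58 178.04] ((499.33465576171875, 431.1221008300781), (89.55409240722656, 261.7849426269531), 79.49816131591797)
182 246 [441.22 409.82 187.23] ((495.10693359375, 419.7227783203125), (100.74345397949219, 268.269775390625), 87.256103515625)
190 320 [485.45 403.53 192.15] ((495.43975830078125, 408.3442077636719), (75.1770248413086, 268.8800048828125), 87.47926330566406)
194 373 [527.12 403.62 196.46] ((498.752197265625, 420.68109130859375), (103.616455078125, 263.5177001953125), 87.61173248291016)
199 304 [481.67 413.84 203.06] ((493.54241943359375, 421.74212646484375), (104.70060729980469, 271.3486022949219), 88.62151336669922)
338 ((529.5591430664062, 438.2673645019531), 152.30624389648438)
243 202 [606.32 375.75 196.38]
240 215 [570.33 384.79 187.84]
237 230 [527.2  390.7  195.57]
234 250 [nan nan nan]
231 265 [428.75 405.82 191.09]
228 278 [392.05 414.03 187.39]
249 265 [428.51 385.98  -0.52]
325 240 [512.76 144.04   7.09]
345 290 [355.5   77.88  10.83]
[[482.16   0.   318.47]
 [  0.   482.16 241.67]
 [  0.     0.     1.  ]] [ 155.13  509.8  1517.7 ]
```

View pics/c0.png

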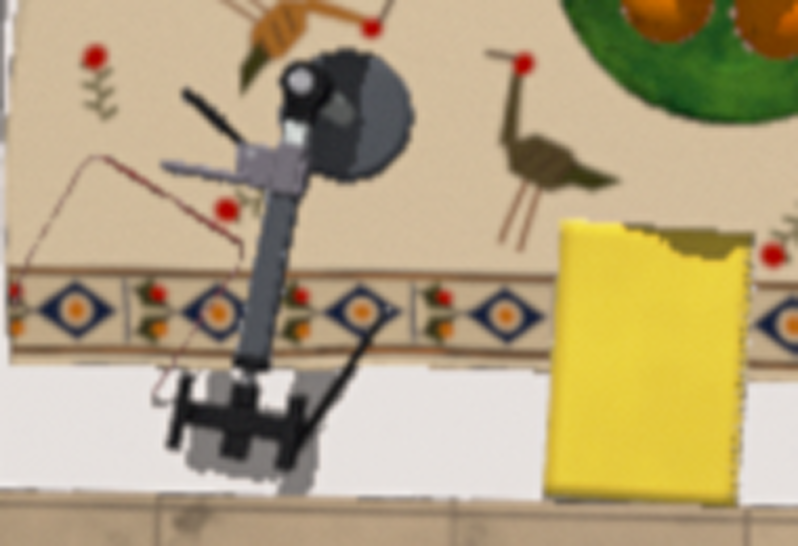

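The crop shows the head at (302,92), the sleeve axis through (268,270) and the cradle at (240,420). The finger rest and open lever are on the left, world +y. Next I'll fix the pivot and boom angle.

```bash
cat >> h.py <<'E'
def ray(n,uv,z):
    c=viewer.get_calibration(n);Rm=cv2.Rodrigues(np.array(c["rvec"],float))[0]
    p=cv2.undistortPoints(np.array([[uv]],float),c["K"],c["D"]).ravel()
    o=-Rm.T@np.ravel(c["tvec"]);d=Rm.T@np.array([p[0],p[1],1]);return o+d*(z-o[2])/d[2]
def rel(target,yaw):
    """shift/turn in tool axes; yaw=world angle of the tool x axis (mod pi)"""
    s=arm.read_state();r=R.from_quat(s["ee_rot"]);M=r.as_matrix()
    d=M.T@(np.array(target)-s["position"]);y0=np.arctan2(M[1,0],M[0,0])
    t=(yaw-y0+np.pi/2)%np.pi-np.pi/2
    best=R.from_matrix(np.array([[np.cos(y0+t),np.sin(y0+t),0],[np.sin(y0+t),-np.cos(y0+t),0],[0,0,-1]]).T)
    print("rel",d.round(1),(r.inv()*best).as_rotvec().round(3),"yaw0",round(y0,3),"alt rz",round(-(t-np.sign(t)*np.pi),3))
E
python3 - <<'E'
from h import *
W=np.load("top0.npy");g=lambda x,y:(170+x/4.2,180+y/4.2)
H=ray("top",g(302,92),205);print("head",H,"foot",ray("top",g(350,115),20))
for p,z in(((268,270),195),((258,330),195),((240,420),200),((252,362),190)):
    q=ray("top",g(*p),z);print(p,q,np.linalg.norm((q-H)[:2]),np.arctan2(*(q-H)[1::-1]))
nb=[ray("top",g(*p),11) for p in((562,220),(752,235),(737,503),(547,492))];print(np.array(nb),np.mean(nb,0))
E
```

```text
head [605.46 377.3  205.  ] foot [611.72 373.56  20.  ]
(268, 270) [486.94 398.71 195.  ] 120.43970084602563 2.962848444195835
(258, 330) [446.78 404.33 195.  ] 160.96199027011912 2.972884567962051
(240, 420) [386.88 413.71 200.  ] 221.59104934331683 2.976542295563434
(252, 362) [425.35 408.77 190.  ] 182.83853182950034 2.9686348534943225
[[535.6  211.89  11.  ]
 [526.84  67.89  11.  ]
 [324.81  75.86  11.  ]
 [330.15 219.    11.  ]] [429.35 143.66  11.  ]
```

```bash
python3 - <<'E'
from h import *
rel([484.8,397.3,250],2.97);rel([484.8,397.3,168],2.97)
E
```

```text
rel [360.9 111.9 -19.4] [ 0.  -0.  -0.1] yaw0 -0.271 alt rz 3.042
rel [360.8 111.8  62.6] [ 0.  -0.  -0.1] yaw0 -0.271 alt rz 3.042
```

```bash
python3 -m jog '40,12,-19,0,0,-0.02;80,25,-19,0,0,-0.05;125,38,-19,0,0,-0.1;170,52,-19,0,0,-0.1;215,66,-19,0,0,-0.1;260,80,-19,0,0,-0.1;300,93,-19,0,0,-0.1;335,104,-19,0,0,-0.1;361,112,-19,0,0,-0.1;361,112,-19,0,0,-0.1' 85
python3 -m jog '0,0,0,0,0,0;0,0,0,0,0,0'
python3 - <<'E'
from h import *
rel([484.8,397.3,168],2.97)
im,W=cloud("wrist");cv2.imwrite("pics/w1.png",im);np.save("w1.npy",W)
E
```

```text
clock: 1.1
position: [487.2, 395.4, 249.3]
ee_rot: [0.996, -0.088, -0.0, 0.001]
contact_force: [-0.6, 0.7, -0.2]
gripper_width: 85.0
grasp_force: 0.0
clock: 1.3
position: [484.3, 398.1, 250.0]
ee_rot: [0.996, -0.085, -0.0, 0.0]
contact_force: [0.1, 0.0, 0.2]
gripper_width: 85.2
grasp_force: 0.0
rel [ 0.7  0.7 82. ] [0. 0. 0.] yaw0 -0.17 alt rz -3.14
```

View pics/w1.png

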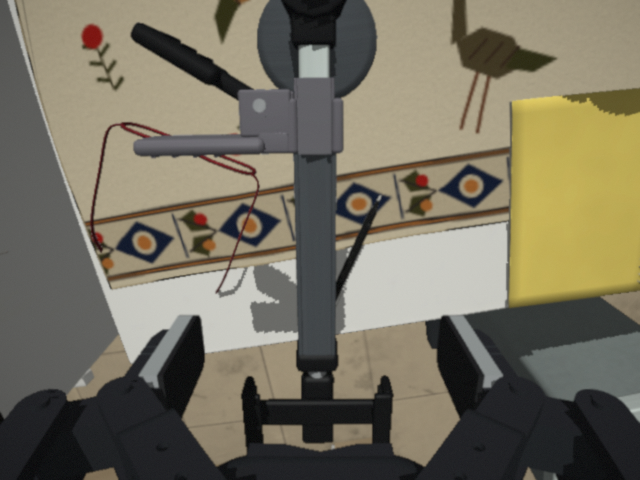

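The wrist view shows the sleeve (u 297–337 at v 250) almost parallel to the tool's x axis and between the pads. The collar rim is at about (313,78) and the sleeve end at (317,368). I'll check positions from this.

```bash
python3 - <<'E'
from h import *
s=arm.read_state();M=R.from_quat(s["ee_rot"]).as_matrix()
for p,z in(((313,78),194),((316.5,180),195),((317,300),195),((317,368),195),((318,5),205),((318,410),190),((200,150),202)):
    q=ray("wrist",p,z);print(p,q,"tool",M.T@(q-s["position"]))
a,b=[ray("wrist",p,195) for p in((316.5,180),(317,300))];print(np.arctan2(*(b-a)[1::-1]))
E
```

```text
(313, 78) [575.22 386.9  194.  ] tool [91.67 -4.11 56.14]
(316.5, 180) [529.05 393.33 195.  ] tool [45.07 -2.66 55.16]
(317, 300) [465.93 404.09 195.  ] tool [-18.95  -2.62  55.18]
(317, 368) [423.79 411.45 195.  ] tool [-61.73  -2.76  55.19]
(318, 5) [602.56 379.82 205.  ] tool [119.8   -1.74  45.13]
(318, 410) [390.23 416.72 190.  ] tool [-95.7  -2.3  60.2]
(200, 150) [553.12 443.26 202.  ] tool [ 60.37 -55.94  48.14]
2.972769059387935
```

```bash
python3 -m jog '0,-2,25,0,0,0;0,-2,55,0,0,0;0,-2,75,0,0,0;0,-2,82,0,0,0;0,-2,82,0,0,0;0,-2,82,0,0,0' 
python3 -m jog '0,0,0,0,0,0;0,0,0,0,0,0;0,0,0,0,0,0;0,0,0,0,0,0;0,0,0,0,0,0;0,0,0,0,0,0' 5
python3 - <<'E'
from h import *
s=arm.read_state();p=s["position"];M=R.from_quat(s["ee_rot"]).as_matrix()
c=np.array([608,379.,p[2]]);print(c-p,np.linalg.norm(c-p),s["joints"])
tgt=np.arctan2(144-c[1],429.5-c[0]);now=np.arctan2(*(p-c)[1::-1]);T=(tgt-now)%6.283;print(T)
for k in range(1,21):
    a=T*k/20;q=c+R.from_rotvec([0,0,a]).apply(p-c);print((M.T@(q-p)).round(1),round(-a,3))
E
```

```text
clock: 1.95
position: [485.6, 400.6, 169.7]
ee_rot: [0.996, -0.085, 0.001, -0.001]
contact_force: [0.5, 0.5, 0.4]
gripper_width: 85.1
grasp_force: 0.0
clock: 2.55
position: [485.7, 400.0, 168.8]
ee_rot: [0.996, -0.085, 0.0, -0.0]
contact_force: [-0.4, 1.3, 1.7]
gripper_width: 19.4
grasp_force: 62.7
[122.34 -20.99   0.  ] 124.13165543059064 [ 0.95  0.44 -0.07  0.   -1.06  0.45]
1.0909432778180275
[ 0.2  6.8 -0. ] -0.055
[ 0.7 13.5 -0. ] -0.109
[ 1.7 20.2 -0. ] -0.164
[ 2.9 26.9 -0. ] -0.218
[ 4.6 33.4 -0. ] -0.273
[ 6.6 39.9 -0. ] -0.327
[ 8.9 46.3 -0. ] -0.382
[11.6 52.5 -0. ] -0.436
[14.7 58.5 -0. ] -0.491
[18.  64.4 -0. ] -0.545
[21.7 70.1 -0. ] -0.6
[25.6 75.6 -0. ] -0.655
[29.9 80.8 -0. ] -0.709
[34.5 85.9 -0. ] -0.764
[39.3 90.6 -0. ] -0.818
[44.3 95.1 -0. ] -0.873
[49.6 99.3 -0. ] -0.927
[ 55.2 103.2  -0. ] -0.982
[ 60.9 106.8  -0. ] -1.036
[ 66.8 110.1  -0. ] -1.091
```

```bash
python3 -m jog '0.2,6.8,0,0,0,-0.055;0.7,13.5,0,0,0,-0.109;1.7,20.2,0,0,0,-0.164;2.9,26.9,0,0,0,-0.218;4.6,33.4,0,0,0,-0.273;6.6,39.9,0,0,0,-0.327;8.9,46.3,0,0,0,-0.382;11.6,52.5,0,0,0,-0.436;14.7,58.5,0,0,0,-0.491;18,64.4,0,0,0,-0.545'
python3 -m jog '0.2,6.8,0,0,0,-0.055;0.7,13.5,0,0,0,-0.109;1.7,20.2,0,0,0,-0.164;2.9,26.9,0,0,0,-0.218;4.6,33.4,0,0,0,-0.273;6.6,39.9,0,0,0,-0.327;8.9,46.3,0,0,0,-0.382;11.6,52.5,0,0,0,-0.436;14.7,58.5,0,0,0,-0.491;18,64.4,0,0,0,-0.545'
python3 -m jog '0,0,0,0,0,0;0,0,0,0,0,0;0,0,0,0,0,0'
python3 - <<'E'
from h import *
im,W=cloud("wrist");cv2.imwrite("pics/w2.png",im)
im,W=cloud("top");cv2.imwrite("pics/t2.png",im);
s=arm.read_state();p=s["position"];c=np.array([608,379.,0]);print(np.hypot(*(p-c)[:2]),np.arctan2(*(p-c)[1::-1]),np.arctan2(144-c[1],429.5-c[0]),s["joints"]);rel(p,0)
E
```

```text
clock: 3.55
position: [492.5, 332.1, 168.8]
ee_rot: [0.983, 0.185, -0.0, 0.0]
contact_force: [1.0, -2.1, 2.6]
gripper_width: 19.3
grasp_force: 62.9
clock: 4.55
position: [534.0, 277.5, 168.8]
ee_rot: [0.898, 0.441, 0.0, 0.001]
contact_force: [5.1, -6.1, 0.8]
gripper_width: 19.3
grasp_force: 64.4
clock: 4.85
position: [534.8, 277.2, 168.9]
ee_rot: [0.898, 0.441, 0.001, 0.002]
contact_force: [9.2, -7.8, 0.7]
gripper_width: 19.7
grasp_force: 63.0
125.415528776433 -2.194021345082581 -2.2203969871884075 [ 0.75  0.4  -0.14  0.   -1.03  1.73]
rel [0. 0. 0.] [ 0.   -0.    0.91] yaw0 0.912 alt rz -2.229
```

View pics/w2.png

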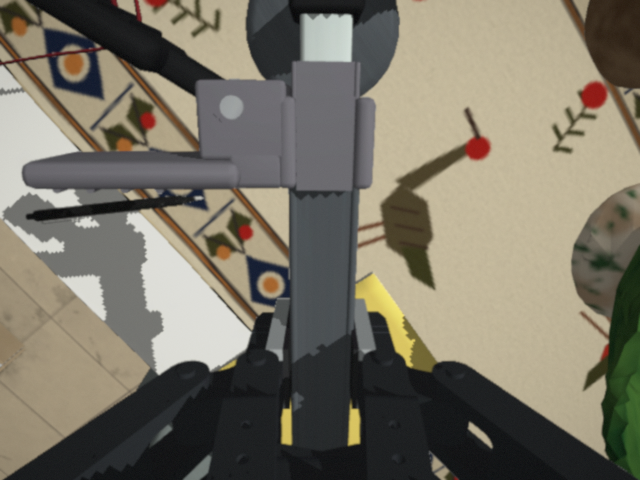

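The wrist view confirms the boom has swung with the sleeve still gripped. The bare bar and rim are at (328,62). Now I'll draw the leg out 70 mm along tool −x.

```bash
python3 -m jog '-8,0,0,0,0,0;-18,0,0,0,0,0;-28,0,0,0,0,0;-38,0,0,0,0,0;-48,0,0,0,0,0;-57,0,0,0,0,0;-64,0,0,0,0,0;-68,0,0,0,0,0;-70,0,0,0,0,0;-70,0,0,0,0,0'
python3 -m jog '-0,0,0,0,0,0;0,0,0,0,0,0;0,0,0,0,0,0'
python3 - <<'E'
from h import *
s=arm.read_state();M=R.from_quat(s["ee_rot"]).as_matrix();p=s["position"];c=np.array([608,379.,0]);print(np.hypot(*(p-c)[:2]),np.arctan2(*(p-c)[1::-1]))
im,W=cloud("wrist");cv2.imwrite("pics/w3.png",cv2.resize(im[0:260,180:480],None,fx=2.3,fy=2.3,interpolation=cv2.INTER_CUBIC))
E
```

```text
clock: 5.95
position: [491.5, 222.6, 168.8]
ee_rot: [0.898, 0.441, 0.001, 0.001]
contact_force: [6.5, -5.2, -0.3]
gripper_width: 19.4
grasp_force: 62.9
clock: 6.25
position: [491.5, 222.6, 168.8]
ee_rot: [0.898, 0.441, 0.001, 0.001]
contact_force: [6.4, -5.1, -0.2]
gripper_width: 19.2
grasp_force: 63.0
195.04253369691546 -2.210756819179312
```

View pics/w3.png

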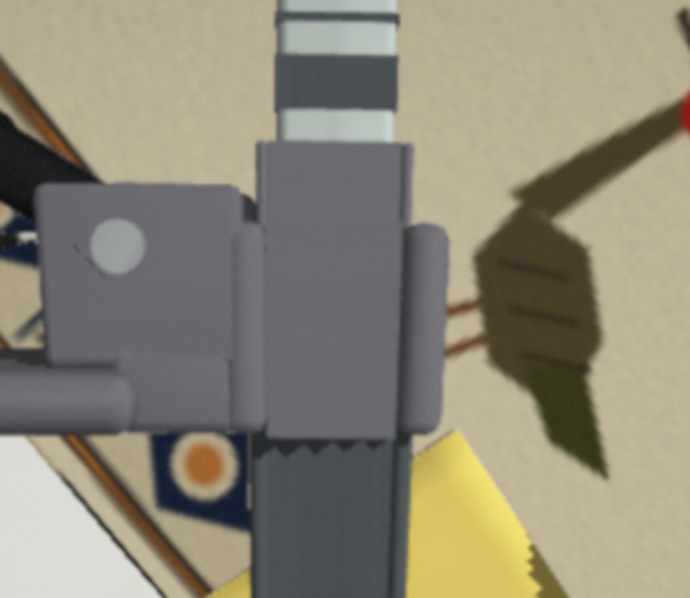

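The broad ring spans rows 55–110 in the crop and the rim is at row 143, so the leg is slightly past the mark. I'll measure by how much.

```bash
python3 - <<'E'
from h import *
s=arm.read_state();M=R.from_quat(s["ee_rot"]).as_matrix()
g=lambda x,y:(180+x/2.3,y/2.3)
for n,p,z in(("thin",(337,18),192),("in",(337,55),192),("out",(337,110),192),("rim",(335,143),194),("step",(335,437),185+10.2),):
    print(n,M.T@(ray("wrist",g(*p),z)-s["position"]))
q=ray("wrist",g(337,110),192);b=M@[1,0,0];print("pivot",q+105*b)
E
```

```text
thin [105.25   1.47 -23.18]
in [101.31   1.48 -23.18]
out [ 95.34   1.5  -23.19]
rim [ 91.52   1.25 -25.19]
step [ 57.22   1.33 -26.4 ]
pivot [615.16 380.2  192.05]
```

```bash
python3 -m jog '2,0,0,0,0,0;4,0,0,0,0,0;4,0,0,0,0,0;4,0,0,0,0,0;4,0,0,0,0,0'
python3 - <<'E'
from h import *
im,W=cloud("wrist");im=im[0:260,180:480];cv2.imwrite("pics/w4.png",cv2.resize(im,None,fx=2.3,fy=2.3,interpolation=cv2.INTER_CUBIC))
print(im[0:90,146].mean(1).astype(int).tolist())
E
```

```text
clock: 6.8
position: [494.1, 225.9, 168.8]
ee_rot: [0.898, 0.441, 0.001, 0.001]
contact_force: [5.9, -6.4, 0.4]
gripper_width: 19.2
grasp_force: 63.0
[177, 177, 179, 177, 178, 177, 180, 179, 179, 179, 179, 179, 179, 181, 180, 179, 180, 180, 180, 180, 178, 165, 129, 91, 81, 100, 145, 173, 180, 181, 181, 181, 182, 182, 181, 181, 182, 181, 180, 170, 137, 95, 79, 81, 81, 80, 79, 80, 79, 80, 80, 81, 79, 80, 80, 80, 81, 80, 80, 81, 88, 99, 106, 109, 107, 109, 110, 108, 109, 109, 109, 109, 108, 110, 107, 108, 108, 107, 107, 109, 107, 107, 109, 108, 107, 108, 109, 108, 108, 107]
```

The rim now sits at the ring's outer edge: 20.5 of the ring's roughly 24 px rows are visible and the rest is rim parallax. That puts the leg at about 69.5 mm. Next I'll release, lift and move over the lever and rest with a quarter turn.

```bash
python3 -m jog '0,0,0,0,0,0;0,0,0,0,0,0;0,0,0,0,0,0;0,0,0,0,0,0;0,0,0,0,0,0;0,0,-15,0,0,0;0,0,-35,0,0,0;0,0,-55,0,0,0;0,0,-62,0,0,0;0,0,-62,0,0,0' 85
python3 -m jog '10,-6,0,0,0,0.14;20,-12,0,0,0,0.28;30,-18,0,0,0,0.42;40,-25,0,0,0,0.56;50,-31,0,0,0,0.70;60,-38,0,0,0,0.84;70,-45,0,0,0,0.98;80,-52,0,0,0,1.12;86,-58,0,0,0,1.26;89.5,-61,0,0,0,1.4'
python3 -m jog '0,0,0,0,0,0.1;0,0,0,0,0,0.171;0,0,0,0,0,0.171;0,0,0,0,0,0.171'
python3 - <<'E'
from h import *
im,W=cloud("wrist");cv2.imwrite("pics/w5.png",im);s=arm.read_state();print(s["joints"]);rel(s["position"],0)
E
```

```text
clock: 7.85
position: [492.7, 227.8, 231.2]
ee_rot: [0.896, 0.444, 0.001, -0.0]
contact_force: [0.3, -0.3, -0.8]
gripper_width: 84.8
grasp_force: 0.0
clock: 8.85
position: [497.5, 335.8, 228.3]
ee_rot: [0.971, -0.241, -0.001, 0.001]
contact_force: [0.5, -0.2, 0.3]
gripper_width: 84.9
grasp_force: 0.0
clock: 9.25
position: [497.8, 335.2, 229.2]
ee_rot: [0.948, -0.319, -0.001, 0.001]
contact_force: [0.5, -0.6, 0.5]
gripper_width: 85.2
grasp_force: 0.0
[ 0.86  0.34 -0.06 -0.   -1.17  0.06]
rel [0. 0. 0.] [ 0.    0.   -0.65] yaw0 -0.651 alt rz 2.491
```

View pics/w5.png

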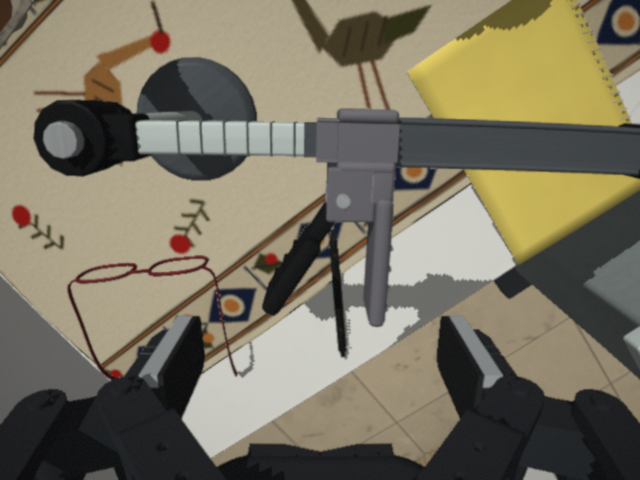

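The quarter turn is done. The rim is at (317,137) beside the broad ring, the lever pin is at (343,201), the paddle end is at (272,308) and the rest's outer face runs to (384,322). I'll convert these to the tool frame.

```bash
python3 - <<'E'
from h import *
s=arm.read_state();M=R.from_quat(s["ee_rot"]).as_matrix()
P={}
for n,p,z in(("rim",(317,138),194),("ringin",(304,138),192),("head",(66,140),205),("sleeve400",(400,143),195),("sleeve620",(620,149),195),("pin",(343,201),202),("paddle_end_post",(264,303),202),("paddle_end",(275,314),202),("rest_out_base",(392,215),202),("rest_out_end",(385,318),202),("rest_in_end",(369,318),202)):
    w=ray("wrist",p,z);P[n]=w;print(n,w[:2],"tool",(M.T@(w-s["position"]))[:2])
d=(P["sleeve620"]-P["head"])[:2];print(np.arctan2(d[1],d[0]))
d=(P["sleeve620"]-P["sleeve400"])[:2];print(np.arctan2(d[1],d[0]))
d=(P["rest_out_end"]-P["rest_out_base"])[:2];print(np.arctan2(d[1],d[0])+np.pi/2)
E
```

```text
rim [551.8  297.02] tool [66.02 -2.24]
ringin [555.05 301.52] tool [65.87 -7.8 ]
head [614.53 377.4 ] tool [  67.25 -104.18]
sleeve400 [529.05 270.3 ] tool [64.1 32.8]
sleeve620 [468.7  192.89] tool [ 62.96 130.95]
pin [524.98 303.71] tool [40.62  8.69]
paddle_end_post [508.5 360.7] tool [ -7.01 -26.68]
paddle_end [501.07 360.28] tool [-12.66 -21.84]
rest_out_base [507.39 290.67] tool [34.52 29.72]
rest_out_end [468.41 321.03] tool [-14.88  29.17]
rest_in_end [472.96 326.94] tool [-14.84  21.71]
-2.2396532691541493
-2.233010223477911
4.050779852238646
```

```bash
python3 -m jog '3,0,15,0,0,0;3,0,35,0,0,0;3,0,52,0,0,0;3,0,61,0,0,0;3,0,61,0,0,0;3,0,61,0,0,0'
python3 -m jog '0,0,0,0,0,0;0,0,0,0,0,0;0,0,0,0,0,0' 60
python3 -m jog '0,2,0,0,0,0;0,4,0,0,0,0;0,4,0,0,0,0' 52
python3 - <<'E'
from h import *
im,W=cloud("wrist");cv2.imwrite("pics/w6.png",im)
E
```

```text
clock: 9.9
position: [501.0, 333.9, 169.9]
ee_rot: [0.947, -0.32, 0.0, -0.0]
contact_force: [0.2, -0.3, 0.3]
gripper_width: 85.2
grasp_force: 0.0
clock: 10.2
position: [500.7, 333.7, 170.0]
ee_rot: [0.947, -0.32, 0.0, -0.0]
contact_force: [0.3, -0.5, -0.0]
gripper_width: 59.6
grasp_force: 0.2
clock: 10.5
position: [498.5, 330.8, 170.1]
ee_rot: [0.947, -0.32, 0.0, -0.001]
contact_force: [-0.3, 0.7, 2.8]
gripper_width: 52.0
grasp_force: 2.9
```

View pics/w6.png

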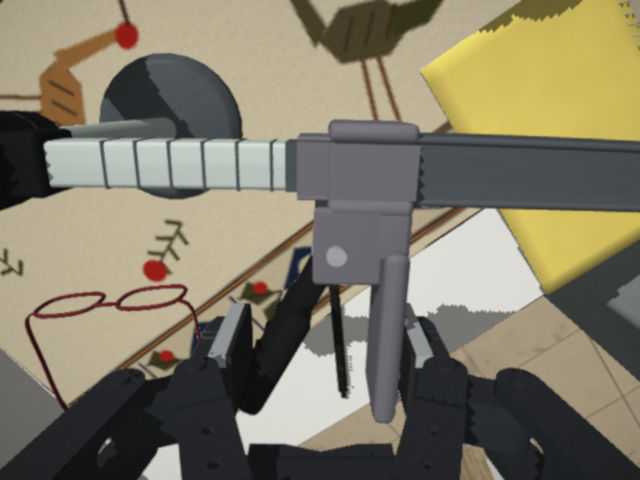

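Both pads are in contact, paddle left and rest right. The rim is at u≈298 and about 11 of the ring's 19 px show, so the leg is at about 67.5 mm. I'll continue squeezing with a slight outward bias.

```bash
python3 -m jog '0,3,0,0,0,0;0,6,0,0,0,0;0,6,0,0,0,0' 44
python3 -m jog '0,3,0,0,0,0;0,4,0,0,0,0;0,4,0,0,0,0' 36
python3 - <<'E'
from h import *
im,W=cloud("wrist");im=im[100:340,150:450];cv2.imwrite("pics/w7.png",cv2.resize(im,None,fx=2.4,fy=2.4,interpolation=cv2.INTER_CUBIC))
E
```

```text
clock: 10.85
position: [494.5, 325.7, 169.6]
ee_rot: [0.947, -0.32, 0.0, -0.0]
contact_force: [0.6, 0.7, 3.5]
gripper_width: 43.5
grasp_force: 2.3
clock: 11.15
position: [492.3, 322.8, 169.2]
ee_rot: [0.947, -0.32, 0.0, -0.0]
contact_force: [1.6, 2.0, 1.4]
gripper_width: 36.1
grasp_force: 1.0
```

View pics/w7.png

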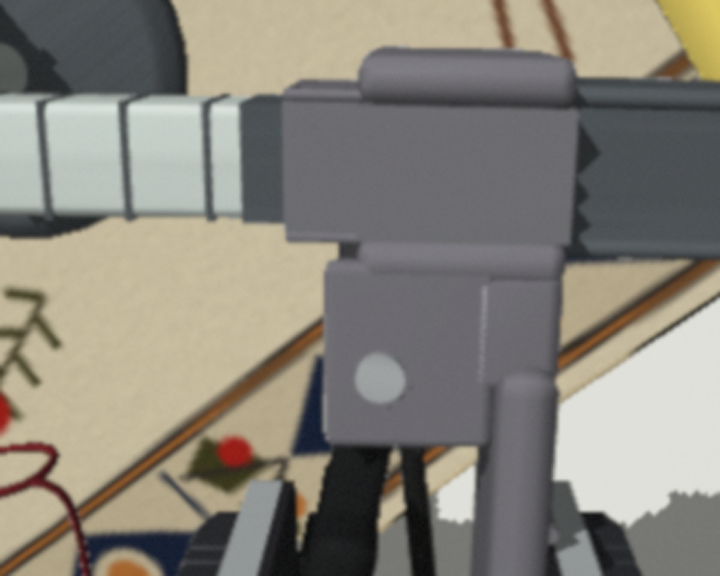

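The ring shows 43 of about 49 px (82 px per 10 mm), so the leg is at about 69.4 mm with the lever half closed. Now the final squeeze.

```bash
python3 -m jog '0,2,0,0,0,0;0,3,0,0,0,0;0,3,0,0,0,0' 30
python3 -m jog '0,1,0,0,0,0;0,2,0,0,0,0;0,2,0,0,0,0;0,2,0,0,0,0;0,2,0,0,0,0' 5
python3 - <<'E'
from h import *
im,W=cloud("wrist");im=im[100:340,150:450];cv2.imwrite("pics/w8.png",cv2.resize(im,None,fx=2.4,fy=2.4,interpolation=cv2.INTER_CUBIC))
E
```

```text
clock: 11.5
position: [490.1, 320.0, 169.1]
ee_rot: [0.947, -0.32, -0.0, 0.0]
contact_force: [1.0, -0.1, 0.7]
gripper_width: 30.0
grasp_force: 1.7
clock: 12.0
position: [489.7, 319.4, 169.6]
ee_rot: [0.947, -0.32, 0.0, -0.001]
contact_force: [2.9, 4.2, 2.1]
gripper_width: 23.8
grasp_force: 58.9
```

View pics/w8.png

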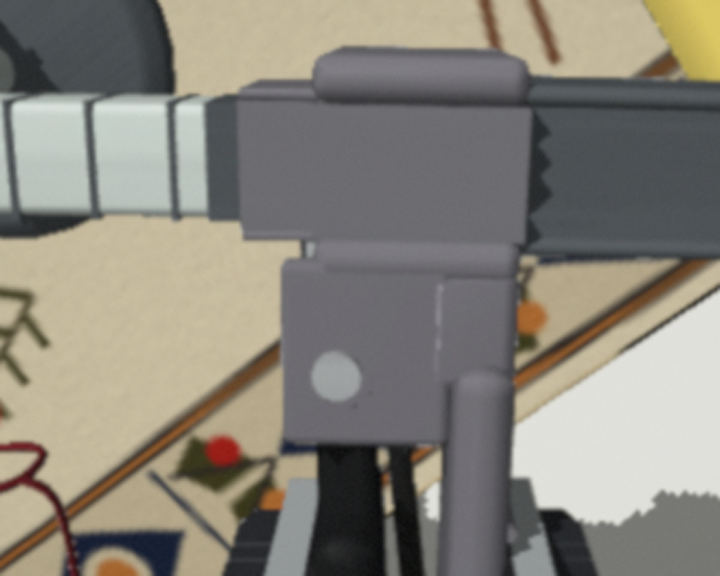

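The lever is shut under about 59 N of grip, with parallel faces. The ring shows 31 of 49 px, so the leg is at about 68.1 mm. That is inside tolerance, but I'll nudge it outward for margin.

```bash
python3 -m jog '0,1,0,0,0,0;0,2,0,0,0,0;0,2,0,0,0,0;0,2,0,0,0,0'
python3 - <<'E'
from h import *
im,W=cloud("wrist");g=im[100:340,150:450].astype(int).mean(2)
print(g[60:66,60:125].mean(0).astype(int).tolist())
print(viewer.get_calibration("wrist")["K"][0,0])
a,b=[ray("wrist",p,z) for p,z in (((150+238/2.4,164),194),((300,170),194))]
s=arm.read_state();M=R.from_quat(s["ee_rot"]).as_matrix()
E=ray("wrist",(600,165),195);F=ray("wrist",(260,165),194);print("boom line check z",s["contact_force"],s["grasp_force"],s["gripper_width"])
im,W=cloud("top");cv2.imwrite("pics/t9.png",cv2.resize(im[180:310,170:360],None,fx=4.2,fy=4.2,interpolation=cv2.INTER_CUBIC))
E
```

```text
clock: 12.45
position: [488.0, 317.3, 169.5]
ee_rot: [0.947, -0.32, 0.0, -0.0]
contact_force: [1.5, 3.4, 2.9]
gripper_width: 24.2
grasp_force: 59.3
[166, 119, 87, 100, 148, 185, 196, 196, 197, 197, 197, 196, 197, 197, 195, 181, 138, 94, 80, 81, 81, 80, 80, 80, 80, 80, 80, 80, 80, 80, 80, 80, 80, 80, 80, 83, 117, 175, 183, 146, 116, 110, 109, 109, 109, 109, 109, 109, 110, 109, 109, 109, 109, 109, 109, 109, 109, 109, 109, 109, 109, 109, 109, 109, 109]
412.642354229359
boom line check z [-0.33  3.15  3.19] 59.30580496788025 24.103588136519846
```

View pics/t9.png

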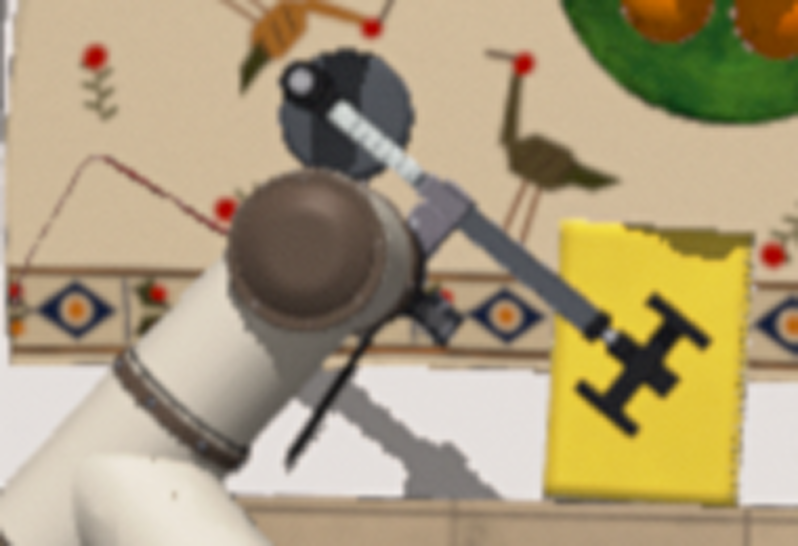

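The boom crosses the middle of the notebook, with the cradle over it near (645,365). The whole broad ring shows plus about 0.8 mm of bar, so the leg is at about 71 mm, and the pinch holds at 59 N. Handing in.

```bash
python3 -c "
from bench import arm
print(arm.job_done())"
```

```text
the job is handed in; nothing more can be done
None
```

I handed the job in at about 12.5 s on the robot's clock. The boom points over the middle of the notebook, the leg is at the mark (about 71 mm), and the lever is shut and still pinched against the rest at about 59 N. The hand-in returned no verdict.

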